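# Find the filter hatch on the vacuum former and push it open

### The arm

A 6-joint arm with a two-finger parallel gripper is mounted at the origin on the work surface. World frame = base frame: x ahead of the robot, y to its left, z up, the work surface at z = 0. Lengths are in m, angles in rad, forces in N, time in s.
With the tool pointing down it reaches from about 0.25 to 0.775 m from the base axis. Payload 4 kg.
Tool frame: the origin (TCP) lies midway between the tips of the shut fingers; the grasp point (between the pads) lies 19 mm behind it; y points along the fingers, x is the direction in which the jaws open and shut, and the axes are right-handed (so a half turn about y gives the same grasp; the last joint's range is limited). The gripper opens to 94 mm and grips with 3 to 60 N. Pads are 16 mm wide; open, the fingers measure 119 mm over their backs; the gripper's body (75 mm by 177 mm) begins 78 mm behind the grasp point.
Start: joints at [1.167, 0.087, 1.371, -0, 1.684, -0.103], TCP at [0.163, 0.525, 0.206] pointing down, gripper open.
Joint ranges: [-3.1, 3.1], [-0.76, 2.03], [0.27, 2.55], [-1.08, 4.22], [0.17, 2.65], [-2.57, 2.57]. Speed limits (rad/s): [2.79, 2.79, 3.14, 3.14, 3.14, 3.14].

### API

Orientations are given as [roll, pitch, yaw] about the fixed x, y, z axes, in that order (R = Rz(yaw) Ry(pitch) Rx(roll)).
In Python, from bench import robot, snapshot, camera_info, ticket gives the robot as it stands.
- The arm moves only by the shell command python3 -m creep 'ROWS'. ROWS is JSON, a list of rows, each an object with "slide": the shift along the tool's x, y, z in mm, a list of three; "roll": the turn about the tool's y in degrees; "grip": the closure, from 0 (fully open) to 1 (shut). In form: [{"slide": [x, y, z], "roll": roll, "grip": grip}, ...]. A call has 1 to 20 rows; each row is the pose to reach, as a shift and turn from the pose commanded when the call began, along the tool's axes at that moment; what a row does not reach only later rows make up. A row lasts 1/12 s, in which the tool goes at most 41.7 mm and 7.16 degrees, less where a joint would pass 70% of its speed; a pose out of reach is approached as far as the arm can. A call with a gripper value outside its range is refused whole. The fingers move at their own pace and stop on an object; the grip force is fixed at half the most. Time passes only in rows, so rows that repeat a pose let the fingers close. It gives the time, the measured TCP pose, the force and the opening at its end, in the units of the state.
- robot.get_obs(): the state, without advancing time (a new reading comes with each control period).
- snapshot(name): name is "scene" or "top" or "wrist"; returns the picture (384x512x3 uint8, red, green, blue); there is no depth.
- camera_info(name): a dict with "fx", "fy", "cx", "cy" (pixels), "cam_to_world" (4x4, takes a point from camera to world coordinates). Camera axes: x right, y down, z forward; pixel columns grow to the right and rows downward; lengths in m; the calibration is good to about 2 mm. The wrist camera is an equidistant fisheye: a pixel r from the principal point sees the ray r / f radians off the axis. A picture is of the moment at which its call begins: read the wrist's pose just before it. camera_info takes no time and is no camera call; for the wrist camera it gives the pose at the moment of the call.
- ticket.close_job(): hands the job in, once; it reports no verdict.
The state is a dict: "time": time; "joint_positions": joint angles; "qvel": joint speeds; "joint_torque": joint torques, N m; "tool_pos": TCP position; "ee_rot": TCP orientation; "wrist_force": force on the tool from outside, world axes, zero at the start; "wrist_torque": the same for the moment, N m; "width": finger opening in m.
Only numpy, scipy, OpenCV 4.12 (cv2) and the standard library are available. Lean on these libraries where they do the work, as an engineer would, in place of code of your own. Each camera call takes 0.05 s, during which the arm holds its last target.

### The job

The vacuum filter is under one of the four identical square hatches along the front of the vacuum former's deck; the other three are fixed from below. Press lightly on the hatches' ribbed rubber strips, one hatch after another, until you find the one that rocks, then push that hatch round on its pivot until it stands fully open against its stop, and leave it so. Use only fingertips or the outside of the fingers: do not pinch the hatch, and do not shift or pick up anything standing on the machine or the bench.

Things in the scene. Friction and masses are not known exactly. Their poses are not given: they have to be found in the camera images.
- machine: bench-top vacuum former: cream steel box 540 deep, 620 wide, flat deck 130 above the table (mm). Origin at table level under the middle of the hatch row; x to the machine's back (away from the robot at yaw 0), y along the row, z up. Hatch 1 to 4 have centres at x = 0, y = 157.5, 52.5, -52.5, -157.5; the deck reaches to x = -90
- clamp_frame (a point): top of the front bar's middle of the black clamp frame behind the hatches (430 wide, bar 30 deep, 32 above the deck; its front face is 100 mm behind the hatch row's pivot line). At its front corners, 118 behind that line and 236 either side, toggle levers rise 72 above the deck; the heater's side beams (85 above the deck, 288 either side) begin 180 behind the line
- hatch1_strip (a point): middle of the top of the ribbed black rubber strip (12 x 64 mm, raised 2 mm) on hatch 1: press here. All four hatches look alike: bright aluminium panels 84 x 84 x 4 mm, flush with the deck in 88 mm openings. The strip lies 30 mm behind the pivot, which runs along the panel's middle parallel to the row. Site axes turn with the panel: x to its strip edge, y along the pivot, z out of its top
- hatch1 (a joint): tilt of hatch 1 in rad: 0 shut and flush, growing as the strip's half goes down and the front half comes up; stop at 1.40 (fully open). Three hatches are fixed and do not give; in the one that does, the pivot is unsprung and stiff (0.06 N m, about 2 N at the strip) and stays at any angle. Pressing the front half moves nothing. The bay below it is free to 65 mm under the deck
- hatch2_strip (a point): middle of the top of the rubber strip on hatch 2, as on hatch 1
- hatch2 (a joint): tilt of hatch 2 in rad, 0 shut to 1.40 fully open, as hatch 1
- hatch3_strip (a point): middle of the top of the rubber strip on hatch 3, as on hatch 1
- hatch3 (a joint): tilt of hatch 3 in rad, 0 shut to 1.40 fully open, as hatch 1
- hatch4_strip (a point): middle of the top of the rubber strip on hatch 4, as on hatch 1
- hatch4 (a joint): tilt of hatch 4 in rad, 0 shut to 1.40 fully open, as hatch 1
- plug: small turned wooden plug, 28 mm wide, 38 mm tall, on the deck behind the hatch row; origin under its middle. Not to be disturbed
- sander: cork sanding block 75 by 42 by 24 mm on the deck at the left end of the hatch row; origin under its middle. Not to be disturbed
- tape: roll of masking tape, 68 mm wide, 22 mm high, on the deck at the right end of the row; origin under its middle. Not to be disturbed
- can: grey spray can, 60 mm wide, 150 mm tall, on the bench left of the machine; origin under its middle. Not to be disturbed
- formed_tray: white formed plastic tray 150 by 110 by 35 mm on the bench left of the machine; origin under its middle. Not to be disturbed
- jar: glass jar 68 mm wide, 85 mm tall, on the bench right of the machine; origin under its middle. Not to be disturbed
- screwdriver: green-handled screwdriver lying on the bench right of the machine; origin under its middle. Not to be disturbed

How it is judged:
On the way:
1. the hatch that gives has been rocked by pressing it (value of joint any of hatch1, hatch2, hatch3, hatch4 above 0.12 rad).
At the end, for the whole second after the job is handed in: One hatch, the one that rocks, stands open at 1.22 rad (70 degrees) or more, at rest, the other three are shut (under 0.05 rad), and the seven loose things on the machine and bench are at rest within 20 mm of where they began (((value of joint hatch1 above 1.22 rad and velocity of joint hatch1 between -0.05 and 0.05 rad/s and value of joint each of hatch2, hatch3, hatch4 below 0.05 rad) or (value of joint hatch2 above 1.22 rad and velocity of joint hatch2 between -0.05 and 0.05 rad/s and value of joint each of hatch1, hatch3, hatch4 below 0.05 rad) or (value of joint hatch3 above 1.22 rad and velocity of joint hatch3 between -0.05 and 0.05 rad/s and value of joint each of hatch1, hatch2, hatch4 below 0.05 rad) or (value of joint hatch4 above 1.22 rad and velocity of joint hatch4 between -0.05 and 0.05 rad/s and value of joint each of hatch1, hatch2, hatch3 below 0.05 rad)) and distance of each of plug, sander, tape, can, formed_tray, jar, screwdriver from where it was at the start of the episode below 0.02 m and linear speed of each of plug, sander, tape, can, formed_tray, jar, screwdriver below 0.03 m/s); the robot touches nothing.
It fails at once if a loose thing on the machine or the bench was shifted or lifted (moved over 20 mm) (distance of any of plug, sander, tape, can, formed_tray, jar, screwdriver from where it was at the start of the episode above 0.02 m).
It fails at once if a hatch was taken between the fingers (its panel lies at the grasp point) instead of being pushed ((z of the grasp point in the frame of hatch1_strip between -0.0085 and 0.0005 m and x of the grasp point in the frame of hatch1_strip between -0.076 and 0.016 m and y of the grasp point in the frame of hatch1_strip between -0.045 and 0.045 m) or (z of the grasp point in the frame of hatch2_strip between -0.0085 and 0.0005 m and x of the grasp point in the frame of hatch2_strip between -0.076 and 0.016 m and y of the grasp point in the frame of hatch2_strip between -0.045 and 0.045 m) or (z of the grasp point in the frame of hatch3_strip between -0.0085 and 0.0005 m and x of the grasp point in the frame of hatch3_strip between -0.076 and 0.016 m and y of the grasp point in the frame of hatch3_strip between -0.045 and 0.045 m) or (z of the grasp point in the frame of hatch4_strip between -0.0085 and 0.0005 m and x of the grasp point in the frame of hatch4_strip between -0.076 and 0.016 m and y of the grasp point in the frame of hatch4_strip between -0.045 and 0.045 m)).
It fails at once if the fingers pressed the machine or a hatch with more than 60 N (contact force between the fingers and machine above 60 N).
It also fails if it takes over 48 s, if anything falls off the work surface, if the arm or the gripper's body presses on something with over 40 N, if the wrist force passes 120 N, or if a joint passes its speed limit or range.

## Working session

There is one attempt and no reset: what is moved stays moved. The work goes in short steps, Python scripts to look and compute and a shell command to move; the robot and the scene stay as the last step left them, time stands still between calls to the robot, and variables do not carry over. Pictures are saved under pics/ and viewed, and the job is handed in when it is done.

```bash
mkdir -p pics; ls; python3 - <<'E'
from bench import robot, snapshot, camera_info
import cv2
o=robot.get_obs();print(o)
for n in("scene","top","wrist"):
    print(n,camera_info(n))
    cv2.imwrite(f"pics/{n}0.png",snapshot(n)[:,:,::-1])
E
```

```text
pics
{'time': 0.0, 'joint_positions': array([ 1.16691644e+00,  8.79387731e-02,  1.37222142e+00,  3.36248066e-08,
        1.68362437e+00, -1.03089163e-01]), 'qvel': array([-9.69975244e-04,  5.11053929e-06,  7.03772888e-04, -1.06730175e-04,
       -8.24518636e-04, -1.50181168e-03]), 'joint_torque': array([-5.80701908e-04, -3.40179527e+01, -3.02430689e+01,  7.18572945e-02,
        3.28462792e-02, -1.36943545e-04]), 'tool_pos': array([0.16273322, 0.52479897, 0.20432973]), 'ee_rot': array([-1.57057073,  0.00218027,  1.27000586]), 'wrist_force': array([ 0.11526379, -0.27052567, -0.17811633]), 'wrist_torque': array([ 0.04417906, -0.01180166,  0.03797724]), 'width': 0.093978643419683}
scene {'fx': 443.1391484612479, 'fy': 443.1391484612479, 'cx': 256.5532249462701, 'cy': 195.36820545276444, 'cam_to_world': array([[ 0.73496783,  0.49220303, -0.46643163,  1.29552619],
       [ 0.67786883, -0.55133171,  0.48634061, -0.82513046],
       [-0.01778023, -0.67362417, -0.73886016,  1.31107544],
       [ 0.        ,  0.        ,  0.        ,  1.        ]])}
top {'fx': 412.038852385765, 'fy': 412.03885
[... 184 characters left out ...]
, -1.09653995e-02, -5.22204913e-04,
         5.21456279e-03],
       [ 2.82695410e-03, -2.11243127e-01, -9.77429460e-01,
         1.51225183e+00],
       [ 0.00000000e+00,  0.00000000e+00,  0.00000000e+00,
         1.00000000e+00]])}
wrist {'fx': 297.3186396354542, 'fy': 297.3186396354542, 'cx': 258.23005924344676, 'cy': 190.15531159209135, 'cam_to_world': array([[ 2.95750843e-01,  9.24935863e-01,  2.38799263e-01,
         9.40501238e-02],
       [ 9.55264856e-01, -2.86176992e-01, -7.46443812e-02,
         5.46740263e-01],
       [-7.02410384e-04,  2.50192682e-01, -9.68195811e-01,
         3.83265952e-01],
       [ 0.00000000e+00,  0.00000000e+00,  0.00000000e+00,
         1.00000000e+00]])}
```

View pics/scene0.png

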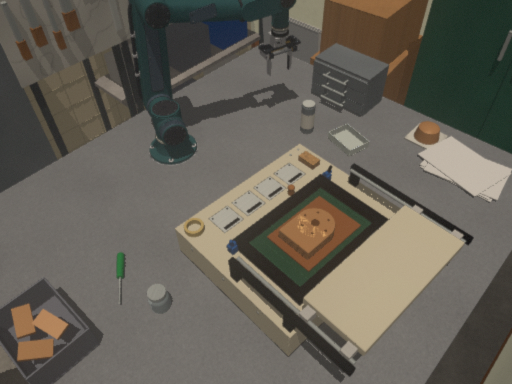

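View pics/top0.png

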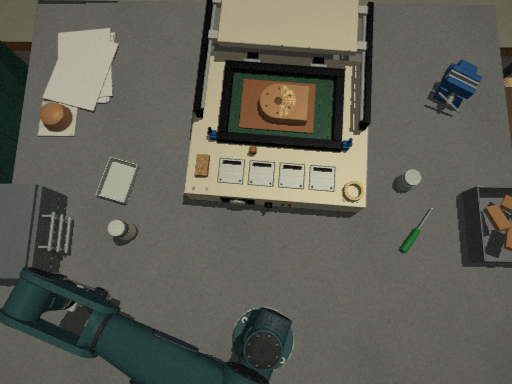

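View pics/wrist0.png

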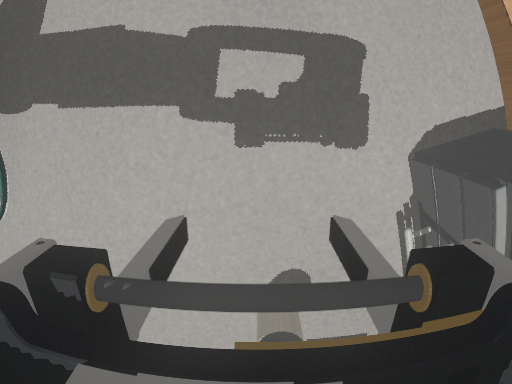

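The top view shows the hatches at about (231,172), (261,174), (291,176) and (322,178), with the sander at (203,166), the plug at (252,150) and the tape at (352,191). Next I'll measure the strips.

```bash
python3 - <<'E'
import cv2
a=cv2.imread("pics/top0.png");c=a[125:215,180:375]
cv2.imwrite("pics/topz.png",cv2.resize(c,None,fx=4,fy=4,interpolation=cv2.INTER_CUBIC))
a=cv2.imread("pics/scene0.png");c=a[145:265,170:350]
cv2.imwrite("pics/scenez.png",cv2.resize(c,None,fx=4,fy=4,interpolation=cv2.INTER_CUBIC))
E
```

```text
(no output)
```

View pics/topz.png

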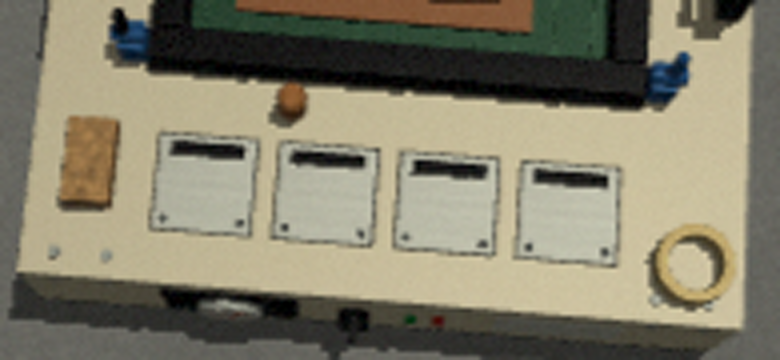

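View pics/scenez.png

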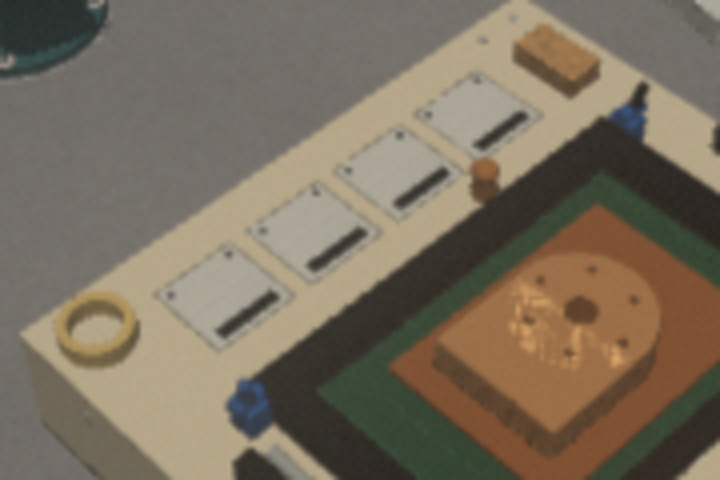

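The zoomed views show all four panels with dark strips at their rear edges. The plug is behind hatches 1 and 2, close to the gap between them. Strips in topz sit at about (208,149), (327,159), (450,169) and (570,178).

```bash
cat > h.py <<'E'
import numpy as np,cv2
from bench import camera_info
def ray(n,uv,z):
    I=camera_info(n);T=I['cam_to_world'];d=T[:3,:3]@np.array([(uv[0]-I['cx'])/I['fx'],(uv[1]-I['cy'])/I['fy'],1]);o=T[:3,3]
    return o+d*(z-o[2])/d[2]
E
python3 - <<'E'
from h import *
C={}
for n,seeds in (("top",[(180+x/4,125+y/4) for x,y in((208,149),(327,159),(450,169),(570,178))]),("scene",[(170+x/4,145+y/4) for x,y in((501,131),(422,188),(337,250),(248,314))])):
    g=cv2.cvtColor(cv2.imread(f"pics/{n}0.png"),cv2.COLOR_BGR2GRAY).astype(float)
    P=[]
    for s in seeds:
        yy,xx=np.mgrid[:384,:512]; m=(np.abs(xx-s[0])<12)&(np.abs(yy-s[1])<(5 if n=="top" else 9))
        w=np.where(m,np.clip(100-g,0,None),0)
        lab=cv2.connectedComponents((w>0).astype(np.uint8))[1]
        k=lab[int(round(s[1])),int(round(s[0]))]; w=w*(lab==k)
        u=((w*xx).sum()/w.sum(),(w*yy).sum()/w.sum()); p=ray(n,u,0.132);P.append(p)
        print(n,np.round(u,1),(w>0).sum(),np.round(p*1000,1))
    C[n]=np.array(P);print(np.linalg.norm(np.diff(P,axis=0),axis=1))
m=(C["top"]+C["scene"])/2
print("diff",np.round((C["top"]-C["scene"])*1e3,1))
d=m[0]-m[3];c=m.mean(0);yaw=np.arctan2(-d[0],d[1]);print("yaw",yaw,np.degrees(yaw))
ex=np.array([np.cos(yaw),np.sin(yaw)]);ey=np.array([-ex[1],ex[0]])
O=c[:2]-0.03*ex;print("origin",O)
for i,y in enumerate((.1575,.0525,-.0525,-.1575)): print("strip",i+1,np.round(O+.03*ex+y*ey,4),"r",np.linalg.norm(O+.03*ex+y*ey))
for nm,uv,z in(("plug",(180+291/4,125+100/4),.155),("sander",(180+88/4,125+160/4),.154),("tape",(180+692/4,125+264/4),.15)):
    p=ray("top",uv,z)[:2]-O;print(nm,p@ex,p@ey)
E
```

```text
top [231.7 162. ] 68 [598.1 116.4 132. ]
top [261.5 164.4] 62 [590.8  12.9 132. ]
top [291.9 166.8] 71 [583.4 -92.2 132. ]
top [322.5 169.1] 64 [ 576.1 -198.2  132. ]
[0.10375707 0.10543668 0.10617453]
scene [294.9 177.2] 36 [595.6 113.8 132. ]
scene [275.1 191.5] 40 [588.4   9.8 132. ]
scene [253.8 206.9] 46 [581.2 -95.9 132. ]
scene [231.5 223.1] 47 [ 574.  -200.1  132. ]
[0.10424353 0.10593857 0.10440492]
diff [[ 2.6  2.7 -0. ]
 [ 2.4  3.2 -0. ]
 [ 2.2  3.7 -0. ]
 [ 2.1  1.9 -0. ]]
yaw -0.06928926461484783 -3.969982427995938
origin [ 0.55602641 -0.03960035]
strip 1 [0.5969 0.1154] r 0.6079209267917888
strip 2 [0.5896 0.0107] r 0.5896862266459744
strip 3 [ 0.5823 -0.0941] r 0.5898659496534341
strip 4 [ 0.5751 -0.1988] r 0.6084437781957571
plug 0.07330349426424006 0.0883696588188843
sander 0.006632237181735658 0.2561352493066537
tape -0.041465555035549856 -0.2606979815934834
```

Spacing matches the nominal 105 mm and the two views agree to about 3 mm. With the fingers vertical, my plan is:
1. Shut the gripper with the jaw axis along the row.
2. Press the strips one by one.
3. On the hatch that gives, press down into the bay and draw forward to the stop.

First I'll work out the move above strip 1.

```bash
cat >> h.py <<'E'
O=np.array([.5560,-.0396]);YAW=-.0693
ex=np.array([np.cos(YAW),np.sin(YAW)]);ey=np.array([-ex[1],ex[0]])
def W(x,y,z): return np.r_[O+x*ex+y*ey,.13+z]   # machine x,y, height over deck
def slide(o,tgt):
    from scipy.spatial.transform import Rotation as R
    r=R.from_euler('xyz',o['ee_rot']).as_matrix()
    yaw=np.arctan2(r[1,0],r[0,0]); roll=-np.degrees(np.pi/2+YAW-yaw)
    return np.round(r.T@(tgt-o['tool_pos'])*1e3,1),np.round(roll,2)
def mach(p): q=p[:2]-O; return np.round(np.r_[q@ex,q@ey,p[2]-.13]*1e3,1)
E
python3 - <<'E'
from h import *;from bench import robot
o=robot.get_obs();print(slide(o,W(.028,.1575,.08)),slide(o,W(.028,.1575,.02)))
E
```

```text
(array([-263. ,   -5.1, -533.9]), np.float64(-13.26)) (array([-262.9,   54.9, -533.9]), np.float64(-13.26))
```

```bash
python3 -m creep '[{"slide":[-18,-10,-36],"roll":-1,"grip":1},{"slide":[-36,-10,-72],"roll":-4,"grip":1},{"slide":[-54,-10,-108],"roll":-8,"grip":1},{"slide":[-72,-10,-144],"roll":-13,"grip":1},{"slide":[-90,-10,-180],"roll":-13.3,"grip":1},{"slide":[-108,-10,-216],"roll":-13.3,"grip":1},{"slide":[-126,-10,-252],"roll":-13.3,"grip":1},{"slide":[-144,-10,-288],"roll":-13.3,"grip":1},{"slide":[-162,-10,-324],"roll":-13.3,"grip":1},{"slide":[-180,-10,-360],"roll":-13.3,"grip":1},{"slide":[-198,-10,-396],"roll":-13.3,"grip":1},{"slide":[-216,-10,-432],"roll":-13.3,"grip":1},{"slide":[-234,-10,-468],"roll":-13.3,"grip":1},{"slide":[-252,-10,-504],"roll":-13.3,"grip":1},{"slide":[-263,-8,-534],"roll":-13.3,"grip":1},{"slide":[-263,-5,-534],"roll":-13.3,"grip":1},{"slide":[-263,-5,-534],"roll":-13.3,"grip":1},{"slide":[-263,-5,-534],"roll":-13.3,"grip":1}]'
python3 - <<'E'
from h import *;from bench import robot,snapshot
o=robot.get_obs();print(mach(o['tool_pos']),slide(o,W(.028,.1575,.01)),o['wrist_force'],o['width'])
cv2.imwrite("pics/w1.png",snapshot("wrist")[:,:,::-1])
cv2.imwrite("pics/s1.png",cv2.resize(snapshot("scene")[100:280,150:390,::-1],None,fx=3,fy=3))
E
```

```text
time: 1.65
tool_pos: [0.5943, 0.1163, 0.2097]
ee_rot: [-1.569, -0.0, 1.502]
wrist_force: [0.0, 0.9, 0.9]
width: 0.0007
[ 27.4 158.2  79.7] (array([-0.7, 69.7, -0.8]), np.float64(0.04)) [0.00417144 0.86477908 0.90707223] 0.0006919715170794933
```

View pics/w1.png

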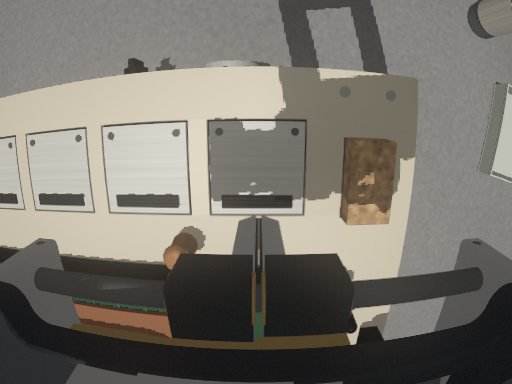

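View pics/s1.png

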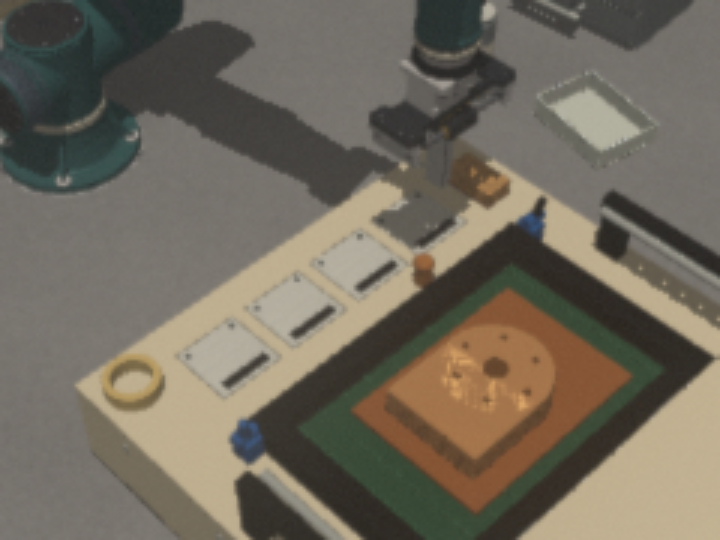

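The wrist view shows strip 1 at (257,202), in line with the shut fingertips (258,218). Strips 2 and 3 are at (147,201) and (61,200). I'll cross-check them with the fisheye model.

```bash
python3 - <<'E'
from h import *
I=camera_info("wrist");T=I['cam_to_world']
for u in((257,201.5),(147.5,200.5),(61.5,199.5)):
    v=np.array([u[0]-I['cx'],u[1]-I['cy']]);r=np.hypot(*v);t=r/I['fx']
    d=T[:3,:3]@np.r_[v/r*np.sin(t),np.cos(t)];o=T[:3,3];p=o+d*(.132-o[2])/d[2];print(np.round(p,4),mach(p))
E
```

```text
[0.5993 0.1162 0.132 ] [ 32.4 158.4   2. ]
[0.5919 0.0126 0.132 ] [32.2 54.6  2. ]
[ 0.5851 -0.0913  0.132 ] [ 32.6 -49.6   2. ]
```

```bash
python3 -m creep '[{"slide":[0,35,-2],"roll":0,"grip":1},{"slide":[0,60,-2],"roll":0,"grip":1},{"slide":[0,72,-2],"roll":0,"grip":1},{"slide":[0,74,-2],"roll":0,"grip":1},{"slide":[0,75,-2],"roll":0,"grip":1},{"slide":[0,76,-2],"roll":0,"grip":1},{"slide":[0,77,-2],"roll":0,"grip":1},{"slide":[0,77.5,-2],"roll":0,"grip":1},{"slide":[0,78,-2],"roll":0,"grip":1},{"slide":[0,78,-2],"roll":0,"grip":1}]'
python3 - <<'E'
from h import *;from bench import robot
o=robot.get_obs();print(mach(o['tool_pos']),o['wrist_force'])
E
```

```text
time: 2.58
tool_pos: [0.5974, 0.1158, 0.1332]
ee_rot: [-1.572, -0.0, 1.502]
wrist_force: [0.1, -0.8, -0.6]
width: 0.0003
[ 30.6 157.9   3.2] [ 0.06356617 -0.84011877 -0.58830698]
```

```bash
python3 -m creep '[{"slide":[0,0.5,0],"roll":0,"grip":1},{"slide":[0,1,0],"roll":0,"grip":1},{"slide":[0,1.5,0],"roll":0,"grip":1},{"slide":[0,2,0],"roll":0,"grip":1},{"slide":[0,2.5,0],"roll":0,"grip":1},{"slide":[0,3,0],"roll":0,"grip":1}]'
python3 - <<'E'
from h import *;from bench import robot
o=robot.get_obs();print(mach(o['tool_pos']),o['wrist_force'])
E
```

```text
time: 3.08
tool_pos: [0.5974, 0.1157, 0.1319]
ee_rot: [-1.573, -0.0, 1.502]
wrist_force: [-3.0, -0.5, 10.0]
width: 0.0003
[ 30.6 157.8   1.9] [-3.04986214 -0.46185125  9.96877097]
```

Hatch 1 resists 10 N at the strip-top height, so it is fixed. Next is hatch 2.

```bash
python3 -m creep '[{"slide":[0,-15,0],"roll":0,"grip":1},{"slide":[-20,-20,0],"roll":0,"grip":1},{"slide":[-55,-20,0],"roll":0,"grip":1},{"slide":[-90,-20,0],"roll":0,"grip":1},{"slide":[-105,-20,0],"roll":0,"grip":1},{"slide":[-105,-15,0],"roll":0,"grip":1},{"slide":[-105,-6,0],"roll":0,"grip":1},{"slide":[-105,-4,0],"roll":0,"grip":1},{"slide":[-105,-3,0],"roll":0,"grip":1},{"slide":[-105,-2,0],"roll":0,"grip":1},{"slide":[-105,-1,0],"roll":0,"grip":1},{"slide":[-105,-0.5,0],"roll":0,"grip":1},{"slide":[-105,0,0],"roll":0,"grip":1},{"slide":[-105,0,0],"roll":0,"grip":1}]'
python3 - <<'E'
from h import *;from bench import robot
o=robot.get_obs();print(mach(o['tool_pos']),o['wrist_force'])
E
```

```text
time: 4.25
tool_pos: [0.5895, 0.0117, 0.1319]
ee_rot: [-1.571, 0.001, 1.504]
wrist_force: [-5.2, -2.4, 10.2]
width: 0.0001
[29.8 53.5  1.9] [-5.16379012 -2.37793173 10.21091349]
```

Hatch 2 is fixed too, with 10 N at the same height. Next is hatch 3.

```bash
python3 -m creep '[{"slide":[0,-15,0],"roll":0,"grip":1},{"slide":[-20,-20,0],"roll":0,"grip":1},{"slide":[-55,-20,0],"roll":0,"grip":1},{"slide":[-90,-20,0],"roll":0,"grip":1},{"slide":[-105,-20,0],"roll":0,"grip":1},{"slide":[-105,-15,0],"roll":0,"grip":1},{"slide":[-105,-6,0],"roll":0,"grip":1},{"slide":[-105,-4,0],"roll":0,"grip":1},{"slide":[-105,-3,0],"roll":0,"grip":1},{"slide":[-105,-2,0],"roll":0,"grip":1},{"slide":[-105,-1,0],"roll":0,"grip":1},{"slide":[-105,-0.5,0],"roll":0,"grip":1},{"slide":[-105,0,0],"roll":0,"grip":1},{"slide":[-105,0,0],"roll":0,"grip":1}]'
python3 - <<'E'
from h import *;from bench import robot
o=robot.get_obs();print(mach(o['tool_pos']),o['wrist_force'])
E
```

```text
time: 5.42
tool_pos: [0.5829, -0.0931, 0.1298]
ee_rot: [-1.572, -0.001, 1.503]
wrist_force: [0.8, 1.9, 1.8]
width: 0.0002
[ 30.6 -51.5  -0.2] [0.84992486 1.92771558 1.76079626]
```

Hatch 3 gives: the tip is 2.1 mm lower with only 1.8 N. I'll press on, keeping clear of the rear edge of the opening.

```bash
python3 -m creep '[{"slide":[0,2,0],"roll":0,"grip":1},{"slide":[0,4,1],"roll":0,"grip":1},{"slide":[0,6,1],"roll":0,"grip":1},{"slide":[0,8,2],"roll":0,"grip":1},{"slide":[0,10,2],"roll":0,"grip":1},{"slide":[0,12,2],"roll":0,"grip":1},{"slide":[0,12,2],"roll":0,"grip":1}]'
python3 - <<'E'
from h import *;from bench import robot,snapshot
o=robot.get_obs();print(mach(o['tool_pos']),o['wrist_force'])
cv2.imwrite("pics/s2.png",cv2.resize(snapshot("scene")[120:280,150:350,::-1],None,fx=4,fy=3.7))
cv2.imwrite("pics/w2.png",snapshot("wrist")[:,:,::-1])
E
```

```text
time: 6.0
tool_pos: [0.5803, -0.0939, 0.117]
ee_rot: [-1.57, 0.0, 1.502]
wrist_force: [0.7, 0.8, 2.6]
width: 0.0002
[ 28.  -52.4 -13. ] [0.70309445 0.75163377 2.55985706]
```

View pics/s2.png

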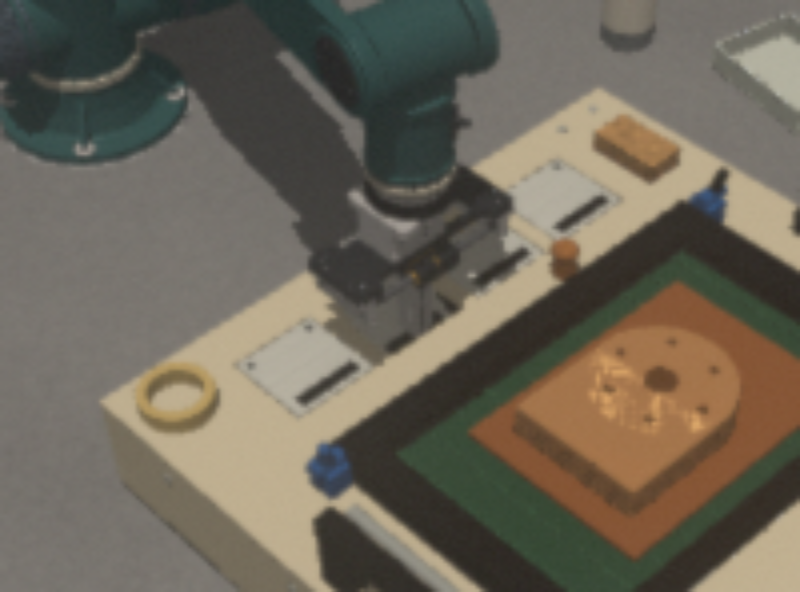

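View pics/w2.png

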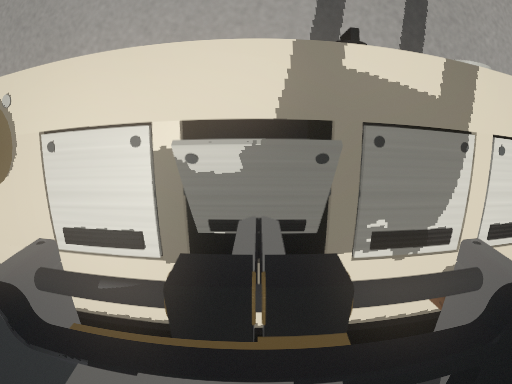

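The wrist view confirms hatch 3 is tilting: its front edge is raised at (258,143) and a dark gap has opened at row 130. The plug and the neighbouring hatches haven't moved. I'll go deeper, then draw forward.

```bash
python3 -m creep '[{"slide":[0,3,0],"roll":0,"grip":1},{"slide":[0,6,0],"roll":0,"grip":1},{"slide":[0,9,0],"roll":0,"grip":1},{"slide":[0,12,1],"roll":0,"grip":1},{"slide":[0,15,1],"roll":0,"grip":1},{"slide":[0,18,2],"roll":0,"grip":1},{"slide":[0,20,2],"roll":0,"grip":1},{"slide":[0,20,2],"roll":0,"grip":1}]'
python3 - <<'E'
from h import *;from bench import robot,snapshot
o=robot.get_obs();print(mach(o['tool_pos']),o['wrist_force'])
cv2.imwrite("pics/w3.png",snapshot("wrist")[:,:,::-1])
E
```

```text
time: 6.77
tool_pos: [0.5784, -0.0937, 0.0965]
ee_rot: [-1.57, 0.0, 1.502]
wrist_force: [1.3, 0.0, 1.6]
width: 0.0003
[ 26.1 -52.4 -33.5] [1.26413307 0.02649346 1.59516213]
```

View pics/w3.png

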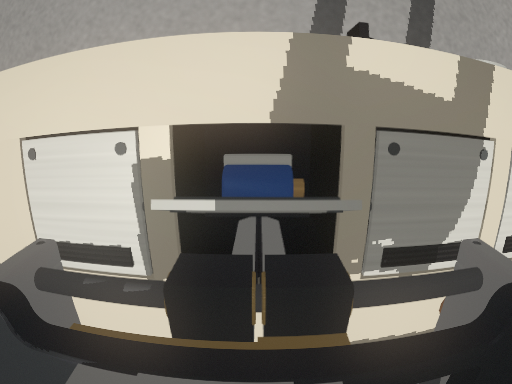

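Hatch 3 is steep now, seen edge-on at row 204, and the blue filter shows at (257,182). Now I'll draw it forward to the stop.

```bash
python3 -m creep '[{"slide":[0,0,1],"roll":0,"grip":1},{"slide":[0,0,2.5],"roll":0,"grip":1},{"slide":[0,0,4],"roll":0,"grip":1},{"slide":[0,0,5.5],"roll":0,"grip":1},{"slide":[0,0,7],"roll":0,"grip":1},{"slide":[0,0,8],"roll":0,"grip":1},{"slide":[0,0,8],"roll":0,"grip":1}]'
python3 - <<'E'
from h import *;from bench import robot,snapshot
o=robot.get_obs();print(mach(o['tool_pos']),o['wrist_force'])
E
python3 -m creep '[{"slide":[0,0,1],"roll":0,"grip":1},{"slide":[0,0,2],"roll":0,"grip":1},{"slide":[0,0,2],"roll":0,"grip":1}]'
python3 - <<'E'
from h import *;from bench import robot,snapshot
o=robot.get_obs();print(mach(o['tool_pos']),o['wrist_force'])
cv2.imwrite("pics/w4.png",snapshot("wrist")[:,:,::-1])
E
```

```text
time: 7.4
tool_pos: [0.5722, -0.0928, 0.0974]
ee_rot: [-1.575, -0.0, 1.502]
wrist_force: [6.2, -1.0, -4.9]
width: 0.0003
[ 19.8 -52.  -32.6] [ 6.23802463 -0.97342964 -4.92423213]
time: 7.65
tool_pos: [0.5721, -0.0928, 0.0975]
ee_rot: [-1.579, -0.0, 1.502]
wrist_force: [10.9, -0.5, -5.7]
width: 0.0003
[ 19.7 -52.  -32.5] [10.85443335 -0.5207776  -5.69963145]
```

View pics/w4.png

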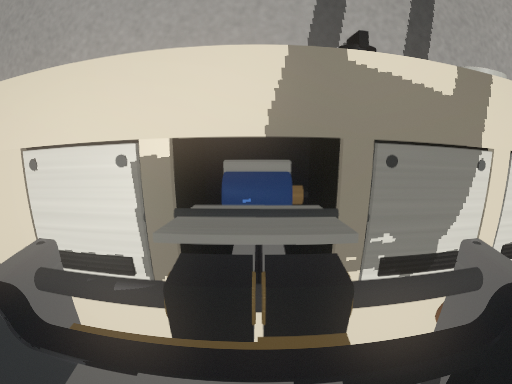

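At the stop: another 2 mm of command gave no motion, and the force rose to 11 N. I'll back off, lift out and check the angle.

```bash
python3 -m creep '[{"slide":[0,0,-4],"roll":0,"grip":1},{"slide":[0,0,-6],"roll":0,"grip":1},{"slide":[0,-10,-6],"roll":0,"grip":1},{"slide":[0,-30,-6],"roll":0,"grip":1},{"slide":[0,-60,-6],"roll":0,"grip":1},{"slide":[0,-95,-6],"roll":0,"grip":1},{"slide":[0,-130,-6],"roll":0,"grip":1},{"slide":[0,-165,-6],"roll":0,"grip":1},{"slide":[0,-165,25],"roll":0,"grip":1},{"slide":[0,-165,65],"roll":0,"grip":1},{"slide":[0,-165,105],"roll":0,"grip":1},{"slide":[0,-165,145],"roll":0,"grip":1},{"slide":[0,-165,160],"roll":0,"grip":1},{"slide":[0,-165,160],"roll":0,"grip":1},{"slide":[0,-165,160],"roll":0,"grip":1}]'
python3 - <<'E'
from h import *;from bench import robot,snapshot
o=robot.get_obs();print(mach(o['tool_pos']),o['wrist_force'])
cv2.imwrite("pics/s5r.png",snapshot("scene")[:,:,::-1])
a=cv2.imread("pics/s5r.png");cv2.imwrite("pics/s5.png",cv2.resize(a[140:260,170:330],None,fx=5,fy=5,interpolation=cv2.INTER_CUBIC))
cv2.imwrite("pics/t5r.png",snapshot("top")[:,:,::-1])
a=cv2.imread("pics/t5r.png");cv2.imwrite("pics/t5.png",cv2.resize(a[125:215,180:375],None,fx=4,fy=4,interpolation=cv2.INTER_CUBIC))
cv2.imwrite("pics/w5.png",snapshot("wrist")[:,:,::-1])
E
```

```text
time: 8.95
tool_pos: [0.4086, -0.0817, 0.2637]
ee_rot: [-1.573, 0.0, 1.502]
wrist_force: [0.3, 0.1, 0.3]
width: 0.0002
[-144.2  -52.2  133.7] [0.33630156 0.14026689 0.34229196]
```

View pics/s5.png

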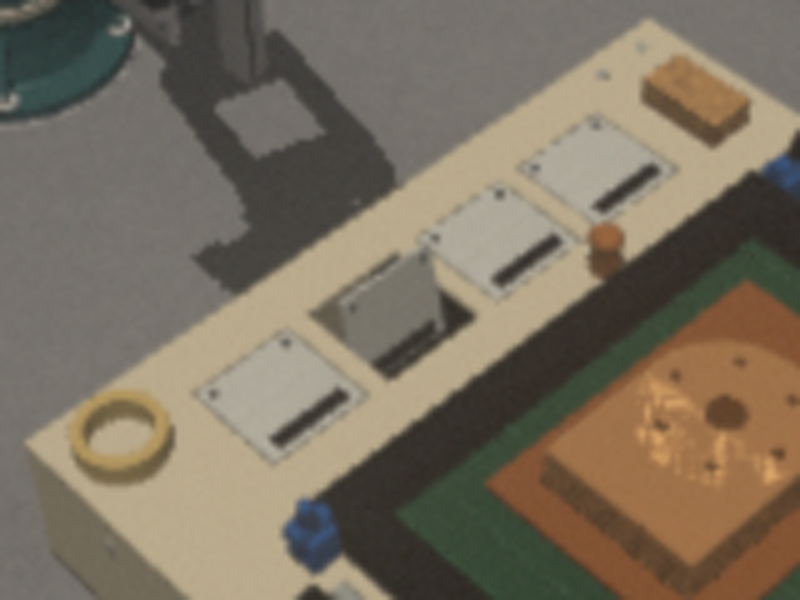

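View pics/t5.png

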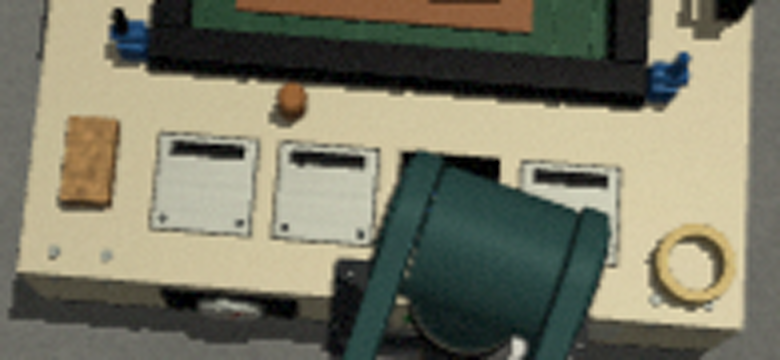

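View pics/w5.png

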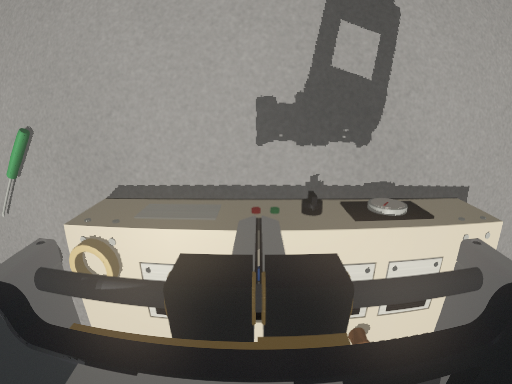

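Hatch 3 stands steeply open at s5 (390,310); the others are flush and the sander, tape and plug haven't moved. The arm hides it in the top view, so I'll move aside for both views and measure the angle.

```bash
python3 -m creep '[{"slide":[20,0,10],"roll":0,"grip":1},{"slide":[60,-10,10],"roll":0,"grip":1},{"slide":[100,-10,10],"roll":0,"grip":1},{"slide":[140,-10,10],"roll":0,"grip":1},{"slide":[180,-10,10],"roll":0,"grip":1},{"slide":[220,-10,10],"roll":0,"grip":1},{"slide":[250,-10,10],"roll":0,"grip":1},{"slide":[250,-10,10],"roll":0,"grip":1}]'
python3 - <<'E'
from h import *;from bench import snapshot
for n,(r0,r1,c0,c1) in(("scene",(185,220,228,272)),("top",(150,200,270,345))):
    cv2.imwrite(f"pics/{n}6r.png",snapshot(n)[:,:,::-1]);a=cv2.imread(f"pics/{n}6r.png")
    k=16 if n=="scene" else 10
    cv2.imwrite(f"pics/{n}6.png",cv2.resize(a[r0:r1,c0:c1],None,fx=k,fy=k,interpolation=cv2.INTER_CUBIC))
E
```

```text
time: 9.77
tool_pos: [0.4165, 0.1734, 0.2712]
ee_rot: [-1.568, -0.002, 1.51]
wrist_force: [0.1, -0.7, -0.7]
width: 0.0003
```

View pics/scene6.png

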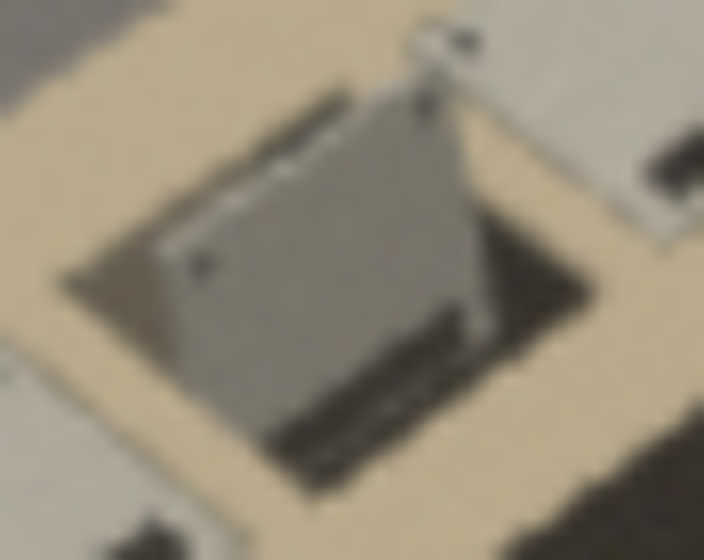

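View pics/top6.png

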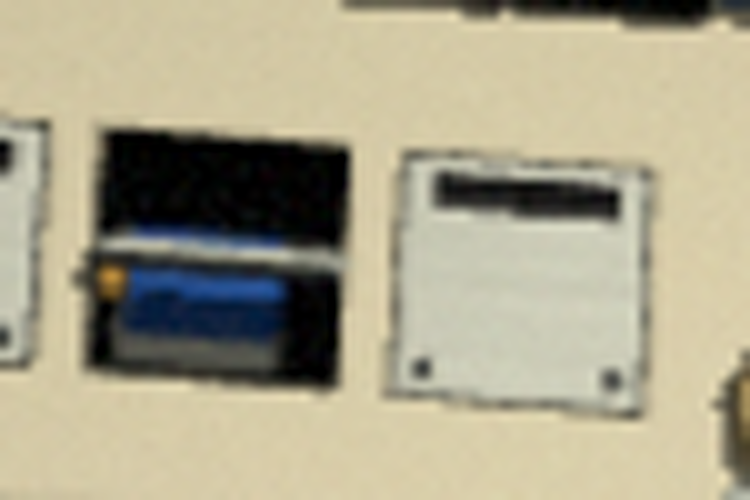

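View pics/top6r.png

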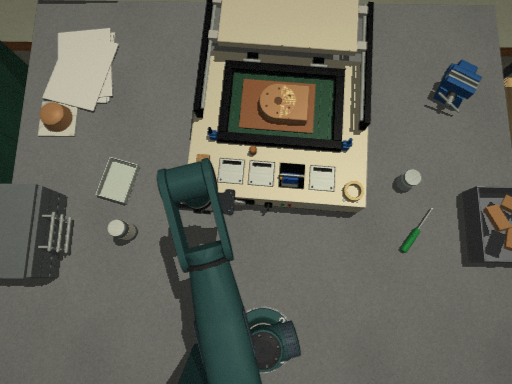

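Filter and panel edge both show clearly. Top panel-edge corners in the scene view are at (238.0,200.6) and (255.5,189.7). I'll intersect those rays with the planes of the panel's sides, using the opening's corners as reference.

```bash
python3 - <<'E'
from h import *
def cam(n):I=camera_info(n);return I,I['cam_to_world']
def dirn(n,uv):
    I,T=cam(n);return T[:3,3],T[:3,:3]@np.array([(uv[0]-I['cx'])/I['fx'],(uv[1]-I['cy'])/I['fy'],1])
def P6(x,y): return (228+x/16-.5+.5/16,185+y/16-.5+.5/16)
off=[]
for uv,ref in((P6(65,283),(-44,-96.5)),(P6(590,290),(44,-8.5)),(P6(315,492),(44,-96.5))):
    m=mach(ray("scene",uv,.13));print("ref",m,ref);off.append(m[:2]-ref)
off=np.mean(off,0);print("off",off)
for uv,y in((P6(158,250),-94.5),(P6(438,72),-10.5)):
    o,d=dirn("scene",uv);om=np.r_[(o[:2]-O)@ex,(o[:2]-O)@ey]*1e3-off;dm=np.r_[d[:2]@ex,d[:2]@ey]
    t=(y-om[1])/dm[1];x=om[0]+t*dm[0];z=o[2]*1e3+t*d[2]-130
    print("top edge x,z",x,z,"angle",np.degrees(np.arctan2(z,-x)),"r",np.hypot(x,z))
def T6(x,y):return (270+x/10-.45,150+y/10-.45)
for uv,ref in((T6(100,130),(44,-8.5)),(T6(350,147),(44,-96.5)),(T6(90,372),(-44,-8.5)),(T6(338,388),(-44,-96.5))):print("tref",mach(ray("top",uv,.13)),ref)
for z in(.16,.1715):
  for uv in(T6(95,244),T6(343,264)):print("top band at z",z,mach(ray("top",uv,z)))
E
```

```text
ref [-43.6 -94.8  -0. ] (-44, -96.5)
ref [ 39.5 -12.6  -0. ] (44, -8.5)
ref [ 39.9 -95.8  -0. ] (44, -96.5)
off [-2.73333333 -0.56666667]
top edge x,z -6.537162788607134 38.74318611677836 angle 80.422655330491 r 39.29082549150727
top edge x,z -7.774593707361191 31.486931555141155 angle 76.13024031608938 r 32.43256335957249
tref [43.2 -7.   0. ] (44, -8.5)
tref [ 44.1 -93.9   0. ] (44, -96.5)
tref [-42.8  -9.8   0. ] (-44, -8.5)
tref [-41.5 -94.9   0. ] (-44, -96.5)
top band at z 0.16 [-5.  -7.6 30. ]
top band at z 0.16 [ -5.2 -91.5  30. ]
top band at z 0.1715 [-7.8 -7.3 41.5]
top band at z 0.1715 [ -8.  -90.5  41.5]
```

Both views put the top edge about 7–8 mm in front of the pivot. That is 76–80°, against a stop at 80.2° and a requirement of 70°. Last check is the loose things, before against after.

```bash
python3 - <<'E'
import cv2,numpy as np
from bench import robot,ticket
for n,B in(("scene",dict(plug=(291,189),sander=(309,160),tape=(194,228),can=(308,115),tray=(348,138),jar=(158,296),driver=(121,270))),("top",dict(plug=(252,150),tape=(352,191),can=(122,230),tray=(117,180),jar=(407,181),driver=(412,238)))):
    a=cv2.imread(f"pics/{n}0.png");b=cv2.imread(f"pics/{n}6r.png")
    for k,(u,v) in B.items():
        h=16 if k!="plug" else 8;p=a[v-h:v+h,u-h:u+h];r=cv2.matchTemplate(b[v-h-8:v+h+8,u-h-8:u+h+8],p,cv2.TM_CCOEFF_NORMED);_,m,_,l=cv2.minMaxLoc(r);print(n,k,round(m,3),l[0]-8,l[1]-8)
print(robot.get_obs()['wrist_force'],abs(robot.get_obs()['qvel']).max())
E
```

```text
scene plug 0.999 0 0
scene sander 0.999 0 0
scene tape 0.999 0 0
scene can 0.997 0 0
scene tray 0.999 0 0
scene jar 0.997 0 0
scene driver 0.997 0 0
top plug 0.999 0 0
top tape 0.998 0 0
top can 0.998 0 0
top tray 0.997 0 0
top jar 0.997 0 0
top driver 0.993 0 0
[-0.32840724 -0.35832377 -0.9534456 ] 0.048383497037334806
```

```bash
python3 -c "
from bench import ticket
print(ticket.close_job())"
```

```text
the job is handed in; nothing more can be done
None
```

Hatch 3 is the one that rocks. I left it open against its stop, with the blue filter visible beneath it, and handed the job in at about 10 s of the 48 s.

- **Finding it:** I pressed the strips with shut fingers. Hatches 1 and 2 held at 10 N without moving, and hatch 3 gave at about 2 N. I didn't press hatch 4.
- **Opening it:** I pressed hatch 3 down into the bay, then drew it forward with the outside of the fingers. A further 2 mm of command gave no motion, and the force rose to 11 N. I saw no reading above about 12 N.
- **Angle:** The scene camera gave 76° and 80° at the two corners. The top camera gave about 79°. The stop is at 80.2° and 70° is required. The 76° corner is less reliable, because its distance from the pivot came out at 32 mm instead of about 42 mm.
- **Everything else:** The other three hatches look flush. All seven loose things matched their starting positions with no pixel shift. The sander was checked only in the scene view, because the arm hid it from above. The arm is clear of everything.

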